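# Shore hardness reading on a moulded plaque with a lever-operated durometer stand

### The arm

A 6-joint arm with a two-finger parallel gripper is mounted at the origin on the work surface. World frame = base frame: x ahead of the robot, y to its left, z up, the work surface at z = 0. Lengths are in mm, angles in rad, forces in N, time in s.
With the tool pointing down it reaches from about 350 to 775 mm from the base axis. Payload 7.3 kg.
Tool frame: the origin (TCP) lies at the very end of the fingers, on their centre line; the grasp point (between the pads) lies behind it (bot.grip_point_offset is the z of the grasp point in the tool frame, in mm); z points along the fingers, y is the line along which they close (so a half turn about z gives the same grasp; the last joint's range is limited). The gripper opens to 92 mm and grips with 3 to 60 N. Pads are 19 mm wide; open, the fingers measure 130 mm over their backs; the gripper's body (75 mm by 190 mm) begins 47 mm behind the grasp point.
Start: joints at [-1.357, 0.342, 1.524, -0, 1.275, -0.146], TCP at [184.869, -491.394, 226.741] pointing down, gripper open.
Joint ranges: [-2.53, 2.53], [-0.77, 2.02], [0.04, 2.7], [-1, 4.14], [0.28, 2.66], [-3.11, 3.11]. Speed limits (rad/s): [2.57, 2.57, 3.14, 3.14, 3.14, 3.14].

### API

Orientations are given as [roll, pitch, yaw] about the fixed x, y, z axes, in that order (R = Rz(yaw) Ry(pitch) Rx(roll)).
In Python, from plant import bot gives the robot as it stands. The module is installed in compiled form; this text tells all that it offers.
- The arm moves only by the shell command python3 -m crank 'ROWS'. ROWS is JSON, a list that holds one entry, the list of rows, each a list of 5 numbers: the opening, from 0 (shut) to 1 (fully open), then the shift along the tool's x, y, z in cm, then the turn about the tool's z in degrees. In form: [[[claw, x, y, z, turn], ...]]. A call has exactly 10 rows; each row is the pose to reach, as a shift and turn from the pose commanded when the call began, along the tool's axes at that moment; what a row does not reach only later rows make up. A row lasts 1/10 s, in which the tool goes at most 50 mm and 8.59 degrees, less where a joint would pass 70% of its speed; a pose out of reach is approached as far as the arm can. A call with a gripper value outside its range is refused whole. The fingers move at their own pace and stop on an object; the grip force is fixed at half the most. Time passes only in rows, so rows that repeat a pose let the fingers close, or fill a call up. It gives the time, the measured TCP pose, the force, the opening and the grip force at its end, in the units of the state.
- bot.get_obs(): the state, without advancing time (a new reading comes with each control period).
- bot.capture(name): name is "scene" or "side" or "wrist"; returns (picture, depth): 420x560x3 uint8, red, green, blue; 420x560 float32, mm along the optical axis (not along the pixel's ray), 0 where there is no reading.
- bot.calibration(name): a dict with "vertical_fov" (degrees; the focal length in pixels is half the picture's height over the tangent of half this angle, whatever the lens; pixels are square), "cx", "cy" (the principal point, pixels), "rvec" (rotation vector, rad) and "tvec" (3), from world to camera coordinates, as OpenCV has them; the wrist camera has in their place "tool_from_camera" (4x4, takes a point from camera to tool coordinates, whose origin is the TCP and whose axes are the flange's). Camera axes: x right, y down, z forward; pixel columns grow to the right and rows downward; lengths in mm; the calibration is good to about 2 mm. The wrist camera is an equidistant fisheye: a pixel r from the principal point sees the ray r / f radians off the axis. A picture is of the moment at which its call begins: read the wrist's pose just before it. calibration takes no time and is no camera call.
- bot.close_job(): hands the job in; it is judged then, once.
The state is a dict: "time": time; "joint_positions": joint angles; "dq": joint speeds; "tau": joint torques, N m; "tool_pos": TCP position; "tcp_rot": TCP orientation; "contact_force": force on the tool from outside, world axes, zero at the start; "moment": the same for the moment, N m; "grip_width": finger opening in mm; "finger_force": force on a finger pad.
Only numpy, scipy, OpenCV 4.12 (cv2) and the standard library are available. Lean on these libraries where they do the work, as an engineer would, in place of code of your own. Each camera call takes 0.05 s, during which the arm holds its last target. There are 200 camera calls.

### The job

Draw the long test plaque out of the slanted rack, leaving the two short ones in their slots, and lay it flat on the round specimen table of the hardness stand, without dropping it, so that the durometer's foot will come down well inside the plaque's edges. With the plaque released there, swing the stand's hand lever down to its stop, keep it down for two seconds for the reading, then let it come all the way back up. Leave the plaque lying flat under the durometer and everything else on the bench where it is.

Things in the scene. Friction and masses are not known exactly. Their poses are not given: they have to be found in the camera images.
- plaque: Long test plaque, plain grey hard plastic, 160 x 60 x 9 mm, about 0.1 kg. Origin: centre of its lower end face. z runs along its length to the upper end, y across its width, x through its thickness. At the start it stands in one of the rack's four slots, leaning 30 deg from vertical: upper end nearer the robot, +x face up and away from it. Grip it across its 60 mm width by the long side edges.
- plaque_top (a point): Centre of the plaque's upper end face, 160 mm from its origin along its z.
- offcut_a: Short plaque, 105 mm long, 60 wide, 9 thick, same material, leaning in another slot of the rack. Same origin and axes as the long one.
- offcut_b: The other short plaque, the same as offcut_a.
- rack: White rack, fixed: 200 mm (x) by 76 (y), 84 high. Ribs inside its two side panels form four slots 30 mm apart (x -45, -15, 15, 45 mm at their floors, 22 mm above the bench), 11 mm wide, 63 across. Slots lean 30 deg from vertical, upper ends towards the rack's -x (the robot), and guide a plaque's lowest 62 mm: it slides out along its own length. Origin: centre of the underside, z up.
- stand: Durometer stand, fixed. Grey base 260 mm (x) by 190 (y) by 24 high; round steel specimen table 90 across on a 32 mm stem, top at z 75; column 30 across at x +85, 354 high; white head 56 wide, x -39 to +111, z 202 to 262, overhanging the table. Origin: centre of the base's underside; x from the open front (robot side) to the column, y left, z up.
- table_center (a point): Centre of the specimen table's top face, on the test axis, at stand x -20 mm, y 0, z 75 mm.
- foot (a point): Centre of the underside of the durometer's round steel presser foot (18 mm across), straight above table_center: 109 mm above the bench (34 mm above the table) with the lever up.
- durometer: The durometer: presser foot, short stem and a round dial case (60 mm across, 30 deep, its lower edge 29 mm above the foot's underside). Origin at the foot's underside, z up. It goes down with the lever, 34 mm per full stroke, and is sprung: after meeting the plaque it stays there and presses with about 10 N.
- lever (a joint): Hand lever at the right-hand (-y) side of the stand's head, hinge axis along the stand's y. 0 = up at rest (its arm slopes 25 degrees above level, towards the robot), 0.87 rad = down at its stop (25 degrees below level). Spring and dashpot bring it back up by itself within about 1 s; pushing it down slowly needs 3 to 5 N at the ball at first and about 10 N at the stop.
- lever_ball (a point): Centre of the black ball (36 mm across) at the lever's end; moves with the lever on an arc of 165 mm radius about lever_pivot's axis, at stand y -120 mm; at rest 295 mm above the bench, at the stop 155 mm.
- lever_pivot (a point): Point on the lever's hinge axis (stand x 0, y -55 mm, z 225 mm); fixed.
- amber_bottle: Amber glass bottle, 68 mm across, 150 high, standing; a bystander. Origin at the centre of its underside, as for all bystanders.
- beaker: Glass beaker, 72 mm across, 95 high; a bystander.
- jar: White plastic jar, 64 mm across, 75 high; a bystander.
- calliper: Steel calliper, 185 mm long, lying; a bystander.
- test_block: Round steel reference block, 60 mm across, 16 high; a bystander.
- gauge_case: Flat black plastic case, 95 by 135 by 30 mm; a bystander.
There are look-alikes about, which are no part of the job. Leave any pink, red or yellow look-alike of the plaque alone.

How it is judged (in metres and radians):
On the way, in this order (a step that is already met when the one before it is completed fails the run):
1. the long plaque is held clear of the rack (z of plaque in the frame of rack above 0.08 m and contact force between plaque and rack below 0.1 N and contact force between the fingers and plaque above 1 N), for 0.1 s.
2. the plaque lies flat and released on the specimen table with the test axis at least 12 mm inside its edges, lever still up (angle between the x axis of plaque and the z axis of stand, either way round below 0.05 rad and z of plaque in the frame of table_center between 0.001 and 0.008 m and z of foot in the frame of plaque between 0.012 and 0.148 m and y of foot in the frame of plaque between -0.018 and 0.018 m and contact force between the fingers and plaque below 0.1 N and linear speed of plaque below 0.02 m/s and value of joint lever below 0.1 rad), for 0.2 s.
3. the lever is held at its stop for the reading with the durometer's foot pressing on the plaque (value of joint lever above 0.82 rad and contact force between durometer and plaque above 4 N and contact force between the fingers and plaque below 0.1 N and z of foot in the frame of plaque between 0.012 and 0.148 m and y of foot in the frame of plaque between -0.018 and 0.018 m), for 1.2 s.
At the end, for the whole second after the job is handed in: The lever is back up (within 0.05 rad), the long plaque lies still and flat (within 3 degrees) on the specimen table with the test axis at least 12 mm inside all its edges, and the two short plaques are in their slots (within 10 mm) (value of joint lever below 0.05 rad and angle between the x axis of plaque and the z axis of stand, either way round below 0.05 rad and z of plaque in the frame of table_center between 0.001 and 0.008 m and z of foot in the frame of plaque between 0.012 and 0.148 m and y of foot in the frame of plaque between -0.018 and 0.018 m and linear speed of plaque below 0.01 m/s and distance of each of offcut_a, offcut_b from where it was at the start of the episode below 0.01 m); the robot touches nothing.
It fails at once if the plaque was dropped (falling faster than 0.45 m/s out of the fingers) (linear speed of plaque above 0.45 m/s and contact force between the fingers and plaque below 0.1 N).
It fails at once if a short plaque was pulled more than 20 mm out of its place (distance of any of offcut_a, offcut_b from where it was at the start of the episode above 0.02 m).
It fails at once if a bystander was moved more than 30 mm (distance of any of amber_bottle, beaker, jar, calliper, test_block, gauge_case from where it was at the start of the episode above 0.03 m).
It also fails if it takes over 64 s, if anything falls off the work surface, if the arm or the gripper's body presses on something with over 40 N, if the wrist force passes 120 N, or if a joint passes its speed limit or range.

## Working session

There is one attempt and no reset: what is moved stays moved. The work goes in short steps, Python scripts to look and compute and a shell command to move; the robot and the scene stay as the last step left them, time stands still between calls to the robot, and variables do not carry over. Pictures are saved under pics/ and viewed, at most 10 in all, crops included, and the job is handed in when it is done.

```bash
mkdir -p pics && cat > h.py <<'E'
import numpy as np, cv2
from plant import bot
from scipy.spatial.transform import Rotation as R
def cap(n):
    o=bot.get_obs(); p,d=bot.capture(n); return o,p,d
def save(f,p): cv2.imwrite('pics/'+f,cv2.cvtColor(p,cv2.COLOR_RGB2BGR))
def tool(o):
    T=np.eye(4); T[:3,:3]=R.from_euler('xyz',o['tcp_rot']).as_matrix(); T[:3,3]=o['tool_pos']; return T
def world(n,uv,d,o=None):
    """pixels uv (N,2) with optical-axis depth d -> world points"""
    c=bot.calibration(n); f=210/np.tan(np.radians(c['vertical_fov'])/2)
    uv=np.atleast_2d(uv).astype(float); x=(uv-[c['cx'],c['cy']])/f
    if n=='wrist':
        r=np.linalg.norm(x,axis=1)+1e-9; x=x*(np.tan(r)/r)[:,None]
    P=np.c_[x,np.ones(len(x))]*np.atleast_1d(d)[:,None]
    if n=='wrist':
        T=tool(o)@np.array(c['tool_from_camera']); return P@T[:3,:3].T+T[:3,3]
    Rm=cv2.Rodrigues(np.array(c['rvec'],float))[0]
    return (P-np.array(c['tvec']).ravel())@Rm
E
python3 - <<'E'
from h import *
print({k:np.round(v,3) for k,v in bot.get_obs().items()}, bot.grip_point_offset)
for n in('scene','side','wrist'):
    o,p,d=cap(n); save(n+'0.png',p); np.savez('/tmp/'+n+'0.npz',p=p,d=d); print(n,bot.calibration(n))
E
```

```text
{'time': np.float64(0.0), 'joint_positions': array([-1.357,  0.343,  1.525,  0.   ,  1.275, -0.146]), 'dq': array([ 0.   ,  0.001, -0.001,  0.   , -0.   , -0.002]), 'tau': array([  0.   , -43.124, -24.423,   0.072,   0.056,  -0.   ]), 'tool_pos': array([ 184.77 , -490.971,  226.035]), 'tcp_rot': array([-3.14, -0.  ,  0.36]), 'contact_force': array([-0.867, -0.233,  0.496]), 'moment': array([ 0.011, -0.052, -0.01 ]), 'finger_force': np.float64(0.0), 'grip_width': np.float64(91.729)} -18.8
scene {'vertical_fov': 45.32820432771536, 'cx': 285.2700775487002, 'cy': 214.3493000885789, 'rvec': array([ 2.40843066,  0.6797608 , -0.23207631]), 'tvec': array([-459.73098597,   -9.24619287, 1782.4071799 ])}
side {'vertical_fov': 54.13766289469566, 'cx': 276.33130159062677, 'cy': 213.54944983051897, 'rvec': array([ 0.39876065, -2.68652461,  1.29958083]), 'tvec': array([ 443.37395656,  165.38285073, 1261.7406889 ])}
wrist {'vertical_fov': 65.70646984690485, 'cx': 281.25917214697654, 'cy': 206.57174866374433, 'tool_from_camera': array([[ 2.81951195e-04, -9.51958982e-01, -3.06225435e-01,
         8.44242114e+01],
       [ 9.99999411e-01,  5.89277284e-04, -9.11148268e-04,
         1.05392905e+00],
       [ 1.04782747e-03, -3.06224998e-01,  9.51958588e-01,
        -1.59280563e+02],
       [ 0.00000000e+00,  0.00000000e+00,  0.00000000e+00,
         1.00000000e+00]])}
```

View pics/scene0.png

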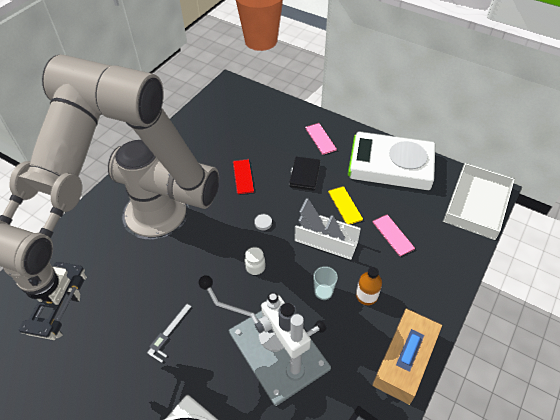

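View pics/side0.png

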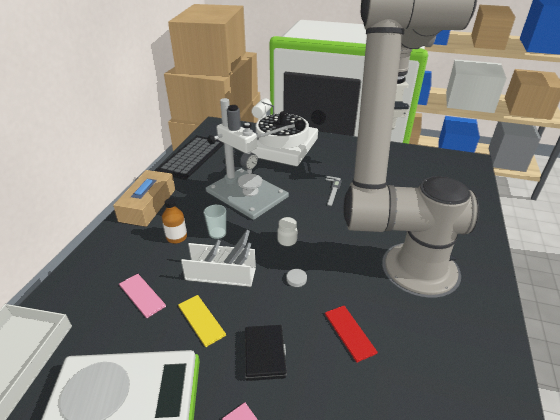

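The scene view shows the rack at (328,232) with three grey plaques in it, and the stand at (282,345). Its lever ball is at (205,283). Candidates for the long plaque:
- Grey plaques in the rack at (310,215), (325,226) and (338,228).
- Pink (321,138), pink (393,235), yellow (345,205) and red (243,176), all to be left alone.

A close crop of the rack comes next, along with point measurements.

```bash
python3 - <<'E'
from h import *
a=np.load('/tmp/scene0.npz');b=np.load('/tmp/side0.npz')
ca=cv2.resize(a['p'][185:265,285:370],None,fx=4.6,fy=4.6,interpolation=2)
cb=cv2.resize(b['p'][220:295,175:265],None,fx=4.6,fy=4.6,interpolation=2)
h=max(ca.shape[0],cb.shape[0]);im=np.zeros((h,ca.shape[1]+cb.shape[1],3),np.uint8)
im[:ca.shape[0],:ca.shape[1]]=ca;im[:cb.shape[0],ca.shape[1]:]=cb
save('rack.png',im);print(im.shape)
def g(n,D,box):
    u0,u1,v0,v1=box;vv,uu=np.mgrid[v0:v1,u0:u1];d=D['d'][v0:v1,u0:u1];m=d>0
    P=world(n,np.c_[uu[m],vv[m]],d[m]);return P,D['p'][v0:v1,u0:u1][m]
# plausible table check & rack extents
for n,D,box in(('scene',a,(285,370,185,265)),('side',b,(175,265,225,295))):
    P,C=g(n,D,box);hi=P[:,2]>20
    Q=P[hi];print(n,'table z',np.median(P[~hi][:,2]),'ext',Q.min(0),Q.max(0))
    w=hi&(C.min(1)>150);t=w&(P[:,2]>76)
    S=P[t][:,:2].astype(np.float32);print(len(S),cv2.minAreaRect(S), np.sort(P[w][:,2])[-5:])
    gr=(P[:,2]>88)
    print('high pts',gr.sum()); 
    for z in range(85,170,10):
        s=P[(P[:,2]>z)&(P[:,2]<z+10)]; 
        if len(s): print(z,len(s),s.min(0).round(),s.max(0).round())
E
```

```text
(368, 805, 3)
scene table z 0.5107245597901215 ext [378.5476574  148.03073105  20.03605364] [681.81938684 384.03960134 166.46060623]
326 ((577.1092529296875, 201.17718505859375), (195.06956481933594, 82.229248046875), 10.745084762573242) [162.05177284 162.39610825 162.89811655 162.9981782  163.58468227]
high pts 538
85 139 [487. 151.  85.] [680. 254.  95.]
95 91 [488. 157.  95.] [600. 232. 105.]
105 125 [488. 158. 105.] [592. 234. 115.]
115 58 [493. 161. 115.] [589. 225. 125.]
125 40 [505. 161. 125.] [521. 220. 135.]
135 39 [500. 159. 135.] [516. 217. 144.]
145 48 [489. 158. 145.] [512. 219. 155.]
155 58 [485. 159. 155.] [511. 219. 165.]
165 1 [497. 189. 166.] [497. 189. 166.]
side table z 0.8227590935139129 ext [472.53723177  32.39958458  20.00874495] [771.18202787 259.59491196 165.34760245]
495 ((575.6787109375, 204.27528381347656), (197.7896728515625, 79.65335845947266), 9.160340309143066) [161.43154028 162.06323689 162.15644174 163.66621416 165.31056166]
high pts 440
85 122 [474. 157.  85.] [678. 256.  95.]
95 65 [488. 167.  95.] [598. 237. 105.]
105 138 [482. 162. 105.] [592. 234. 115.]
115 42 [486. 166. 115.] [586. 237. 125.]
125 24 [500. 165. 125.] [520. 223. 135.]
135 24 [493. 167. 135.] [516. 222. 145.]
145 28 [488. 163. 145.] [509. 226. 155.]
155 60 [486. 160. 155.] [501. 223. 164.]
165 2 [491. 200. 165.] [493. 205. 165.]
```

View pics/rack.png

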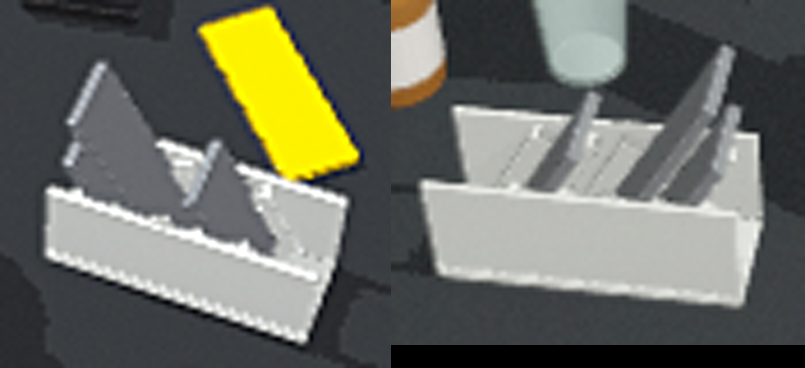

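The crop shows three grey plaques. The long one stands in the second slot from the robot, with its end face at crop (85,95) left and (725,70) right, well above the other two. The short ones stand in the first slot and further back. The tool can't tilt, so the plaque will have to pivot in the grip. Next I'll measure the plaque plane, the stand and the bystanders.

```bash
python3 - <<'E'
from h import *
a=np.load('/tmp/scene0.npz');b=np.load('/tmp/side0.npz')
P=[];C=[]
for n,D in(('scene',a),('side',b)):
    vv,uu=np.mgrid[0:420,0:560];m=D['d']>0
    Q=world(n,np.c_[uu[m],vv[m]],D['d'][m]);P.append(Q);C.append(D['p'][m].astype(int))
np.savez('/tmp/cloud.npz',a=P[0],ca=C[0],b=P[1],cb=C[1])
for n,Q,c in zip('ab',P,C):
    box=lambda lo,hi:np.all((Q>lo)&(Q<hi),axis=1)
    m=box([475,150,118],[560,240,170]); q=Q[m]; 
    nrm=np.array([np.cos(np.radians(30)),0,.5])
    k=np.median(q,0);u,s,v=np.linalg.svd(q-q.mean(0));nn=v[2]*np.sign(v[2][2])
    print(n,'long cloud',len(q),q.mean(0).round(1),'normal',nn.round(3),'lean',np.degrees(np.arcsin(nn[2])).round(1),'yaw',np.degrees(np.arctan2(nn[1],nn[0])).round(1))
    t=q[q[:,2]>150];print(' top rect',cv2.minAreaRect(t[:,:2].astype(np.float32)),t.mean(0))
    # rack
    m=box([440,130,70],[700,280,88])&(c.min(1)>140);print(' rack',cv2.minAreaRect(Q[m][:,:2].astype(np.float32)))
    # stand base
    m=box([400,-250,18],[950,130,30]);q=Q[m];print(' base',len(q),cv2.minAreaRect(q[:,:2].astype(np.float32)),q.min(0).round(),q.max(0).round())
    # column top, head top, ball
    m=box([400,-300,335],[950,130,375]);q=Q[m];print(' column top',len(q),q.mean(0).round(1) if len(q) else '')
    m=box([400,-300,256],[950,130,268])&(c.min(1)>130);q=Q[m];print(' head',len(q),cv2.minAreaRect(q[:,:2].astype(np.float32)) if len(q) else '')
    m=box([350,-300,277],[950,130,320])&(c.max(1)<70);q=Q[m];print(' ball',len(q),q.min(0).round(),q.max(0).round())
    m=box([400,-300,70],[950,130,79])&(c.max(1)>90);q=Q[m];print(' table',len(q),np.median(q,0).round() if len(q) else '')
uv=dict(beaker=(325,283),bottle=(370,290),jar=(255,262),block=(263,221),gauge=(305,173),cal=(170,330),ball=(205,283))
for k,(u,v) in uv.items(): print(k,world('scene',(u,v),a['d'][v,u])[0].round())
E
```

```text
a long cloud 219 [505.9 187.5 142.7] normal [0.833 0.117 0.541] lean 32.8 yaw 8.0
 top rect ((495.74676513671875, 188.00299072265625), (17.61800193786621, 62.419097900390625), 14.636695861816406) [496.82965134 186.76675408 157.0185265 ]
 rack ((578.7691040039062, 200.64370727539062), (198.4409637451172, 83.56488037109375), 11.037668228149414)
 base 1748 ((680.3983154296875, -105.544189453125), (516.2159423828125, 340.12548828125), 7.662674903869629) [ 410. -250.   18.] [948.  85.  30.]
 column top 324 [ 704.4 -238.1  346.3]
 head 607 ((630.1804809570312, -224.19534301757812), (246.51303100585938, 108.90575408935547), 0.5951772332191467)
 ball 208 [ 444. -271.  278.] [ 699. -184.  320.]
 table 1461 [921. -45.  75.]
b long cloud 156 [501.6 199.6 146.1] normal [0.812 0.174 0.557] lean 33.8 yaw 12.1
 top rect ((495.8912048339844, 191.5097198486328), (15.377193450927734, 62.212730407714844), 9.867815017700195) [494.33336336 194.28010731 158.43122103]
 rack ((576.3192138671875, 204.786865234375), (198.68499755859375, 80.25666809082031), 9.601377487182617)
 base 1654 ((706.2530517578125, -78.3319091796875), (544.9397583007812, 359.0798034667969), 14.993094444274902) [ 400. -250.   18.] [947. 127.  30.]
 column top 120 [ 703.2 -229.4  344.8]
 head 238 ((623.6879272460938, -212.51498413085938), (247.00697326660156, 94.44247436523438), 8.382644653320312)
 ball 120 [ 441. -254.  283.] [ 700. -181.  317.]
 table 1017 [676. -22.  75.]
beaker [652.  58.   6.]
bottle [797.  59.  96.]
jar [445. -27.  74.]
block [356. 153.  20.]
gauge [369. 417.  24.]
cal [ 333. -324.    2.]
ball [ 463. -259.  306.]
```

```bash
python3 -m crank '[[[1,33.4,-33.5,-7,-84],[1,33.4,-33.5,-7,-84],[1,33.4,-33.5,-7,-84],[1,33.4,-33.5,-7,-84],[1,33.4,-33.5,-7,-84],[1,33.4,-33.5,-7,-84],[1,33.4,-33.5,-7,-84],[1,33.4,-33.5,-7,-84],[1,33.4,-33.5,-7,-84],[1,33.4,-33.5,-7,-84]]]'
python3 - <<'E'
from h import *
z=np.load('/tmp/cloud.npz')
for n in 'ab':
    Q=z[n];c=z['c'+n]
    r=np.hypot(Q[:,0]-625,Q[:,1]+204)
    m=(r<175)&(Q[:,2]>21)&(Q[:,2]<27)&(c.min(1)>60);q=Q[m][:,:2]
    print(n,'base',len(q),cv2.minAreaRect(q.astype(np.float32)))
    rb=np.hypot(Q[:,0]-448,Q[:,1]+260);m=(rb<30)&(Q[:,2]>270)&(Q[:,2]<320);q=Q[m]
    A=np.c_[2*q,np.ones(len(q))];s=np.linalg.lstsq(A,(q**2).sum(1),rcond=None)[0]
    print(' ball',len(q),s[:3].round(1),'r',np.sqrt(s[3]+s[:3]@s[:3]).round(1),q[:,2].max(),q.min(0),q.max(0))
    m=(r<120)&(np.abs(Q[:,2]-354)<4);q=Q[m];print(' coltop',len(q),cv2.minEnclosingCircle(q[:,:2].astype(np.float32)))
    m=(np.hypot(Q[:,0]-606,Q[:,1]+197)<70)&(np.abs(Q[:,2]-75)<4);q=Q[m];print(' tbl',len(q),cv2.minAreaRect(q[:,:2].astype(np.float32)))
    m=(r<130)&(np.abs(Q[:,2]-262)<4)&(c.min(1)>150);q=Q[m];print(' head',len(q),cv2.minAreaRect(q[:,:2].astype(np.float32)))
E
```

```text
time: 1.15
tool_pos: [380.2, -57.3, 297.3]
tcp_rot: [3.14, -0.0, 1.834]
contact_force: [-0.2, -0.7, 0.1]
grip_width: 91.7
finger_force: 0.0
a base 2131 ((644.5989990234375, -209.39352416992188), (188.9837646484375, 259.5778503417969), 64.73551177978516)
 ball 170 [ 459.2 -253.1  296.4] r 16.9 316.9014969361791 [ 443.9194377  -270.85021657  284.44054932] [ 477.25427474 -236.06628477  316.90149694]
 coltop 118 ((721.0107421875, -243.84117126464844), 15.236912727355957)
 tbl 273 ((624.84033203125, -221.89715576171875), (47.743812561035156, 72.59010314941406), 63.94195556640625)
 head 484 ((634.7022705078125, -223.88442993164062), (104.57794189453125, 230.87876892089844), 89.07833099365234)
b base 1218 ((643.3479614257812, -203.57814025878906), (192.0721435546875, 263.8017272949219), 64.28631591796875)
 ball 85 [ 457.  -248.7  297.1] r 15.9 313.23993945102353 [ 439.46605346 -257.67519919  284.3654778 ] [ 473.24262863 -231.0363504   313.23993945]
 coltop 34 ((719.8184814453125, -240.48451232910156), 15.462386131286621)
 tbl 269 ((625.75244140625, -195.0675506591797), (84.79180145263672, 90.97420501708984), 19.276283264160156)
 head 177 ((632.3203735351562, -208.37843322753906), (230.25559997558594, 88.45579528808594), 7.184219837188721)
```

```bash
python3 -m crank '[[[1,20.4,17.9,2.7,-84.7],[1,20.4,17.9,2.7,-84.7],[1,20.4,17.9,2.7,-84.7],[1,20.4,17.9,2.7,-84.7],[1,20.4,17.9,2.7,-84.7],[1,20.4,17.9,2.7,-84.7],[1,20.4,17.9,2.7,-84.7],[1,20.4,17.9,2.7,-84.7],[1,20.4,17.9,2.7,-84.7],[1,20.4,17.9,2.7,-84.7]]]'
python3 - <<'E'
from h import *
o,p,d=cap('wrist');save('w1.png',p)
T=tool(o);vv,uu=np.mgrid[0:420,0:560];m=d>0
Q=np.zeros((420,560,3));Q[m]=world('wrist',np.c_[uu[m],vv[m]],d[m],o);np.savez('/tmp/w1.npz',Q=Q,p=p)
q=Q.reshape(-1,3)
s=q[(q[:,2]>125)&(q[:,2]<175)&(np.abs(q[:,0]-500)<60)&(np.abs(q[:,1]-190)<60)]
print(o['tool_pos'],o['tcp_rot'],o['joint_positions'].round(2),len(s),s.min(0),s.max(0))
t=s[s[:,2]>157.5];print('end face',len(t),t.mean(0),cv2.minAreaRect(t[:,:2].astype(np.float32)))
k=(q[:,2]>80)&(q[:,2]<88)&(np.abs(q[:,0]-577)<130)&(np.abs(q[:,1]-203)<60);print('rack',cv2.minAreaRect(q[k][:,:2].astype(np.float32)))
E
```

```text
time: 2.15
tool_pos: [501.1, 182.4, 269.2]
tcp_rot: [-3.141, -0.001, -2.973]
contact_force: [0.0, 0.2, -0.4]
grip_width: 91.9
finger_force: 0.0
[501.07035073 182.43549839 269.23329075] [-3.14145028e+00 -9.76197590e-04 -2.97283514e+00] [ 0.21  0.33  1.43 -0.    1.39 -1.53] 1337 [485.32438226 159.68875978 125.01912543] [523.13500304 222.41057743 164.78254317]
end face 797 [494.25158368 189.341881   161.28898517] ((495.15789794921875, 189.09983825683594), (10.7046480178833, 59.63031768798828), 9.73922348022461)
rack ((560.437744140625, 200.81332397460938), (165.43617248535156, 75.55550384521484), 9.229521751403809)
```

View pics/w1.png

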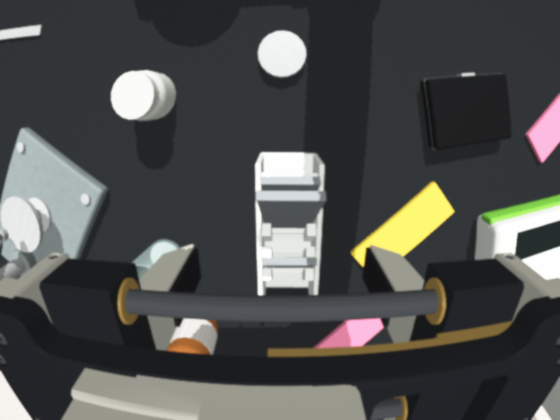

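The wrist view shows the long plaque's raised end face across (290,197), with the short ones at (288,180) and (288,262). The choice of plaque stands. Next: descend and grip.

```bash
python3 -m crank '[[[1,-0.2,0.8,3,0],[1,-0.2,0.8,7,0],[1,-0.2,0.8,10,0],[1,-0.2,0.8,12,0],[1,-0.2,0.8,13.9,0],[1,-0.2,0.8,13.9,0],[0,-0.2,0.8,13.9,0],[0,-0.2,0.8,13.9,0],[0,-0.2,0.8,13.9,0],[0,-0.2,0.8,13.9,0]]]'
```

```text
time: 3.2
tool_pos: [502.4, 190.6, 131.5]
tcp_rot: [-3.142, 0.002, -2.979]
contact_force: [-0.2, 0.0, 0.6]
grip_width: 64.5
finger_force: 0.0
```

```bash
python3 -m crank '[[[0,0,0,0,0],[0,0,0,0,0],[0,0,0,0,0],[0,0.25,0,-0.43,0],[0,0.75,0,-1.3,0],[0,1.25,0,-2.17,0],[0,1.75,0,-3.03,0],[0,2.25,0,-3.9,0],[0,2.75,0,-4.76,0],[0,3.25,0,-5.63,0]]]'
```

```text
time: 4.2
tool_pos: [469.4, 185.2, 187.8]
tcp_rot: [-3.141, 0.0, -2.979]
contact_force: [1.8, 0.7, -1.4]
grip_width: 59.7
finger_force: 30.0
```

```bash
python3 -m crank '[[[0,0.5,0,-0.9,0],[0,1.0,0,-1.75,0],[0,1.5,0,-2.6,0],[0,1.5,0,-4,0],[0,1.5,0,-6,0],[0,1.5,0,-8,0],[0,1.5,0,-10,0],[0,1.5,0,-11,0],[0,1.5,0,-11,0],[0,1.5,0,-11,0]]]'
python3 - <<'E'
from h import *
for n in('scene','side','wrist'):
    o,p,d=cap(n)
    if n!='wrist':
        vv,uu=np.mgrid[0:420,0:560];m=d>0;q=world(n,np.c_[uu[m],vv[m]],d[m]);c=p[m].astype(int)
        k=(np.abs(q[:,0]-500)<110)&(np.abs(q[:,1]-190)<40)&(q[:,2]>115)&(q[:,2]<240);s=q[k]
        k2=s[s[:,2]<225];u,sv,v=np.linalg.svd(k2-k2.mean(0),full_matrices=False);print(n,len(s),s.min(0).round(),s.max(0).round(),'n',v[2].round(2))
        for z in range(115,240,15):
            t=s[(s[:,2]>z)&(s[:,2]<z+15)]
            if len(t):print(z,t.mean(0).round())
print(o['tool_pos'],o['contact_force'],o['finger_force'],o['grip_width'])
o,p,d=cap('side');save('s2.png',cv2.resize(p[120:320,130:330],None,fx=3,fy=3))
E
```

```text
time: 5.2
tool_pos: [454.6, 182.7, 296.3]
tcp_rot: [-3.141, -0.001, -2.979]
contact_force: [-0.2, -0.3, -1.3]
grip_width: 59.9
finger_force: 30.0
scene 254 [489. 158. 115.] [588. 223. 240.] n [0.94 0.14 0.3 ]
115 [533. 188. 117.]
175 [525. 190. 188.]
190 [521. 187. 198.]
205 [512. 190. 213.]
220 [504. 186. 228.]
235 [499. 183. 238.]
side 136 [487. 164. 115.] [585. 225. 240.] n [-0.88 -0.44 -0.21]
115 [527. 199. 116.]
175 [518. 224. 188.]
190 [517. 208. 198.]
205 [509. 206. 213.]
220 [500. 205. 228.]
235 [495. 205. 237.]
[454.51955455 182.69843206 295.84761893] [-0.8967181  -0.74625892 -1.35859167] 29.998319149017334 59.580953923541024
```

View pics/s2.png

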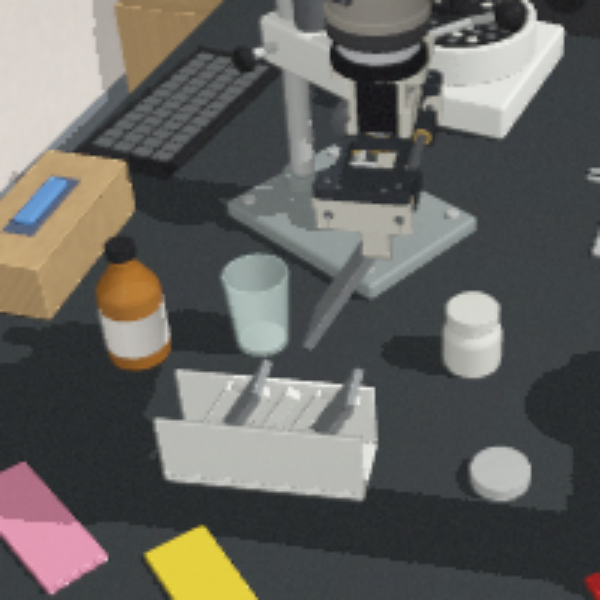

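The plaque is held at about 30° from vertical, with its tip at crop (315,340). Both short plaques are still in the rack, at (250,395) and (340,400). Next I'll carry it to the open left (+y) side of the stand.

```bash
python3 -m crank '[[[0,-1,-1.5,0,6],[0,-2,-3,0,14],[0,-3,-4.6,0,22],[0,-4,-6.2,0,30],[0,-5,-7.8,0,38],[0,-6,-9.5,0,46],[0,-7,-11,0,54],[0,-8,-12.5,0,62],[0,-8.5,-13.6,0,70],[0,-8.8,-14.1,0,77]]]'
python3 - <<'E'
from h import *
o=bot.get_obs();T=tool(o);t=np.array([682,-81,o['tool_pos'][2]]);print((T[:3,:3].T@(t-o['tool_pos'])).round(1),np.degrees(o['tcp_rot'][2])-64.6,o['finger_force'])
E
```

```text
time: 6.4
tool_pos: [565.1, 56.9, 296.0]
tcp_rot: [-3.14, -0.0, 1.954]
contact_force: [0.7, 0.4, -0.7]
grip_width: 59.7
finger_force: 30.0
[-1.716e+02  5.690e+01 -1.000e-01] 47.33409004262268 29.992022216320038
```

```bash
python3 -m crank '[[[0,-1.5,0.5,0,5],[0,-4,1.3,0,11],[0,-6.5,2.2,0,17],[0,-9,3.0,0,23],[0,-11.5,3.8,0,29],[0,-14,4.6,0,35],[0,-16,5.3,0,41],[0,-17.2,5.7,0,46],[0,-17.2,5.7,0,47.3],[0,-17.2,5.7,0,47.3]]]'
python3 - <<'E'
from h import *
# refine stand frame with the wrist camera from here
o,p,d=cap('wrist');save('w3.png',p);T=tool(o)
vv,uu=np.mgrid[0:420,0:560];m=d>0;q=world('wrist',np.c_[uu[m],vv[m]],d[m],o)
ax=np.array([626,-198])
k=(np.abs(q[:,2]-75)<3)&(np.hypot(*(q[:,:2]-ax).T)<60);print('table',k.sum(),cv2.minEnclosingCircle(q[k][:,:2].astype(np.float32)) if k.sum()>3 else '',q[k].mean(0))
k=(np.abs(q[:,2]-24)<4)&(np.hypot(*(q[:,:2]-[644,-206]).T)<175);print('base',k.sum(),cv2.minAreaRect(q[k][:,:2].astype(np.float32)) if k.sum()>3 else '')
for n in('scene','side'):
    _,p,d=cap(n);vv,uu=np.mgrid[0:420,0:560];m=d>0;q=world(n,np.c_[uu[m],vv[m]],d[m])
    w=(q-[626,-198,0]);s=w[:,0]*.429+w[:,1]*.903;x=w[:,0]*.903-w[:,1]*.429
    k=(np.abs(x)<35)&(s>35)&(s<150)&(q[:,2]>120)&(q[:,2]<300)
    for z in range(170,300,15):
        t=k&(np.abs(q[:,2]-z)<7)
        if t.sum():print(n,z,t.sum(),s[t].mean().round(),x[t].min().round(),x[t].max().round())
    save(n+'3.png',p)
E
```

```text
time: 7.4
tool_pos: [682.5, -79.3, 296.1]
tcp_rot: [-3.14, 0.0, 1.136]
contact_force: [-0.7, 0.4, -0.3]
grip_width: 59.9
finger_force: 30.0
table 1279 ((627.0595092773438, -198.639892578125), 45.34178161621094) [ 634.33808388 -183.64949639   75.98254956]
base 10459 ((651.0355224609375, -194.74656677246094), (163.32830810546875, 259.2644958496094), 64.70801544189453)
scene 185 13 61.0 -27.0 32.0
scene 200 102 65.0 -31.0 32.0
scene 215 106 74.0 -32.0 31.0
scene 230 95 82.0 -31.0 32.0
scene 245 112 91.0 -28.0 31.0
scene 260 104 99.0 -32.0 30.0
scene 275 106 108.0 -29.0 32.0
scene 290 108 116.0 -30.0 33.0
side 185 14 67.0 -31.0 27.0
side 200 27 73.0 -31.0 29.0
side 215 28 82.0 -31.0 28.0
side 230 32 91.0 -33.0 26.0
side 245 27 99.0 -31.0 31.0
side 260 37 108.0 -34.0 26.0
side 275 33 116.0 -31.0 27.0
side 290 29 125.0 -32.0 25.0
```

View pics/w3.png

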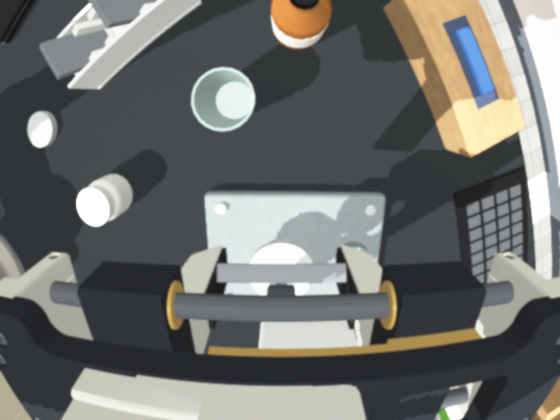

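Wrist view: the plaque's end is at (280,272) in the fingers, with the table behind it at (280,260) fitted at (627,-198.6). The plaque is aligned with the stand. Next I'll lower its tip to just above the table.

```bash
python3 -m crank '[[[0,0,0,1.5,0],[0,0,0,3.5,0],[0,0,0,5.5,0],[0,-0.8,0,7.3,0],[0,-1.6,0,8.6,0],[0,-2.4,0,9.6,0],[0,-3.2,0,10.3,0],[0,-3.3,0,10.6,0],[0,-3.3,0,10.7,0],[0,-3.3,0,10.7,0]]]'
```

```text
time: 8.55
tool_pos: [669.1, -109.2, 190.6]
tcp_rot: [3.141, -0.0, 1.135]
contact_force: [-0.2, 0.1, -0.5]
grip_width: 59.5
finger_force: 30.0
```

```bash
python3 -m crank '[[[0,0,0,0.3,0],[0,0,0,0.5,0],[0,0.5,0,0.8,0],[0,1.0,0,1.2,0],[0,1.5,0,1.6,0],[0,2.0,0,2.0,0],[0,2.5,0,2.4,0],[0,3.0,0,2.85,0],[0,3.45,0,3.3,0],[0,3.9,0,3.8,0]]]'
python3 - <<'E'
from h import *
o=bot.get_obs();print(o['tool_pos'],o['contact_force'],o['moment'],o['grip_width'])
for n in('scene','side'):
    _,p,d=cap(n);vv,uu=np.mgrid[0:420,0:560];m=d>0;q=world(n,np.c_[uu[m],vv[m]],d[m])
    w=(q-[627,-198.5,0]);s=w[:,0]*.429+w[:,1]*.903;x=w[:,0]*.903-w[:,1]*.429
    k=(np.abs(x)<28)&(s>10)&(s<150)&(q[:,2]>82)&(q[:,2]<200)
    for z in range(90,200,12):
        t=k&(np.abs(q[:,2]-z)<6)
        if t.sum():print(n,z,t.sum(),np.median(s[t]).round())
    save(n+'4.png',p)
E
```

```text
time: 9.55
tool_pos: [686.7, -73.0, 153.9]
tcp_rot: [3.138, -0.002, 1.136]
contact_force: [0.7, 2.7, 5.3]
grip_width: 59.8
finger_force: 30.0
[686.67107093 -72.98783404 153.89997283] [0.66982949 2.68086057 5.34294963] [ 0.14223823 -0.08076512  0.00787344] 59.79883947350013
scene 114 1 83.0
scene 126 82 84.0
scene 138 118 97.0
scene 150 121 112.0
scene 162 68 123.0
scene 174 16 139.0
scene 186 2 149.0
side 90 11 38.0
side 102 10 55.0
side 114 8 71.0
side 126 7 85.0
side 138 12 23.0
side 150 21 25.0
side 162 23 26.0
side 174 27 26.0
side 186 23 16.0
side 198 2 146.0
```

The plaque pivots in the grip as planned, now about 40° above level with 5 N on the tool. Continuing.

```bash
python3 -m crank '[[[0,0.4,0,0.5,0],[0,0.8,0,1.0,0],[0,1.15,0,1.55,0],[0,1.45,0,2.1,0],[0,1.75,0,2.65,0],[0,2.05,0,3.2,0],[0,2.3,0,3.8,0],[0,2.55,0,4.4,0],[0,2.75,0,5.0,0],[0,2.9,0,5.6,0]]]'
python3 - <<'E'
from h import *
o=bot.get_obs();w=o['tool_pos'][:2]-np.array([627,-198.5]);print('s',w@[.429,.903],'x',w@[.903,-.429],o['contact_force'],o['moment'])
for n in('scene','side'):
    _,p,d=cap(n);vv,uu=np.mgrid[0:420,0:560];m=d>0;q=world(n,np.c_[uu[m],vv[m]],d[m])
    w=(q-[627,-198.5,0]);s=w[:,0]*.429+w[:,1]*.903;x=w[:,0]*.903-w[:,1]*.429
    k=(np.abs(x)<26)&(q[:,2]>77)&(q[:,2]<125)
    for z in range(20,180,15):
        t=k&(np.abs(s-z)<7)
        if t.sum():print(n,'s',z,t.sum(),np.median(q[t][:,2]).round())
    save(n+'5.png',p)
E
```

```text
time: 10.65
tool_pos: [697.4, -47.8, 95.2]
tcp_rot: [-3.141, 0.0, 1.135]
contact_force: [1.4, 2.3, 2.1]
grip_width: 59.5
finger_force: 30.0
s 166.27849504990417 x -1.0581173950448515 [1.39666761 2.30766329 2.0704692 ] [-0.01570236 -0.18753932  0.03518606]
scene s 80 10 96.0
scene s 95 87 98.0
scene s 110 84 101.0
scene s 125 86 104.0
scene s 140 84 108.0
scene s 155 37 110.0
scene s 170 14 114.0
side s 20 7 78.0
side s 35 21 85.0
side s 50 13 88.0
side s 65 9 92.0
side s 80 6 95.0
side s 95 4 96.0
side s 110 4 101.0
side s 140 1 103.0
side s 155 10 111.0
side s 170 27 114.0
```

```bash
python3 -m crank '[[[0,0,0,0.6,0],[0,-0.6,0,1.1,0],[0,-1.5,0,1.2,0],[0,-2.5,0,1.3,0],[0,-3.5,0,1.5,0],[0,-4.5,0,1.6,0],[0,-5.5,0,1.7,0],[0,-6.5,0,1.8,0],[0,-7.5,0,1.9,0],[0,-7.5,0,1.9,0]]]'
cat > m.py <<'E'
from h import *
import sys
o=bot.get_obs();w=o['tool_pos'][:2]-np.array([627,-198.5]);print('s',w@[.429,.903],'x',w@[.903,-.429],o['tool_pos'],o['contact_force'],o['moment'])
for n in('scene','side','wrist'):
    _,p,d=cap(n);vv,uu=np.mgrid[0:420,0:560];m=d>0;q=world(n,np.c_[uu[m],vv[m]],d[m],o)
    w=(q-[627,-198.5,0]);s=w[:,0]*.429+w[:,1]*.903;x=w[:,0]*.903-w[:,1]*.429
    k=(np.abs(x)<26)&(q[:,2]>77)&(q[:,2]<106)
    r=[]
    for z in range(-65,125,10):
        t=k&(np.abs(s-z)<5)
        if t.sum()>3:r.append((z,int(t.sum()),round(float(np.median(q[t][:,2])))))
    print(n,r);save(n+sys.argv[1]+'.png',p)
E
python3 m.py 6
```

```text
time: 11.75
tool_pos: [665.0, -117.8, 76.9]
tcp_rot: [-3.141, 0.001, 1.133]
contact_force: [-1.8, -2.2, 0.6]
grip_width: 59.5
finger_force: 30.0
s 89.20698288985088 x -0.28500036517061106 [ 665.03335868 -117.77943298   76.85342281] [-1.81116473 -2.20769094  0.551655  ] [-0.49438199  0.1489674  -0.01829049]
scene [(-55, 10, 84), (-45, 62, 84), (-35, 66, 85), (-25, 54, 84), (-15, 49, 86), (-5, 34, 87), (85, 4, 93), (105, 13, 95)]
side [(-45, 12, 84), (-35, 9, 85), (-25, 7, 86), (-15, 4, 87), (75, 8, 94), (85, 16, 94), (95, 21, 96), (105, 35, 96), (115, 6, 93)]
wrist [(35, 54, 92), (45, 1029, 92), (55, 1164, 93), (65, 145, 94), (75, 13, 95), (85, 1560, 96), (95, 1788, 96), (105, 2612, 97)]
```

```bash
python3 -m crank '[[[0,0,0,0.2,0],[0,0,0,0.4,0],[0,0,0,0.6,0],[0,0,0,0.8,0],[0,0,0,0.95,0],[0,0,0,1.05,0],[0,0,0,1.05,0],[0,0,0,1.05,0],[0,0,0,1.05,0],[0,0,0,1.05,0]]]'
python3 m.py 7
```

```text
time: 12.9
tool_pos: [665.9, -115.7, 66.6]
tcp_rot: [3.142, -0.0, 1.135]
contact_force: [1.2, 1.6, 1.0]
grip_width: 59.9
finger_force: 30.0
s 91.43503272918389 x -0.4090133855553224 [ 665.87767267 -115.71316594   66.58365666] [1.23916583 1.57006031 0.98889284] [ 0.06309398 -0.10890952  0.01041304]
scene [(-45, 66, 84), (-35, 59, 84), (-25, 58, 83), (-15, 46, 85), (-5, 37, 84), (105, 13, 84)]
side [(-45, 11, 84), (-35, 15, 85), (-25, 5, 84), (75, 5, 86), (85, 16, 84), (95, 20, 85), (105, 29, 85), (115, 18, 83)]
wrist [(45, 522, 85), (55, 1239, 86), (65, 673, 86), (85, 1215, 86), (95, 1811, 86), (105, 1979, 86), (115, 952, 83)]
```

```bash
python3 -m crank '[[[0.82,0,0,0,0],[0.82,0,0,0,0],[1,0,0,0,0],[1,0,0,0,0],[1,0,0,0,0],[1,0,0,-1,0],[1,0.5,0,-3,0],[1,2,0,-6,0],[1,3,0,-9,0],[1,4,0,-12,0]]]'
python3 - <<'E'
from h import *
o=bot.get_obs();print(o['finger_force'],o['grip_width'],o['contact_force'],o['joint_positions'].round(2))
r=[]
for n in('scene','side','wrist'):
    o,p,d=cap(n);vv,uu=np.mgrid[0:420,0:560];m=d>0;q=world(n,np.c_[uu[m],vv[m]],d[m],o)
    w=(q-[627,-198.5,0]);s=w[:,0]*.429+w[:,1]*.903;x=w[:,0]*.903-w[:,1]*.429
    k=(np.abs(x)<45)&(np.abs(s)<130)&(np.abs(q[:,2]-84.5)<4);t=q[k]
    A=np.c_[s[k],x[k],np.ones(k.sum())];c=np.linalg.lstsq(A,t[:,2],rcond=None)[0]
    print(n,k.sum(),'s',s[k].min().round(1),s[k].max().round(1),'x',x[k].min().round(1),x[k].max().round(1),'plane',c.round(3))
    c=cv2.resize(p[270:400,210:350],None,fx=4,fy=4) if n=='scene' else p
    save(n+'8.png',c)
E
```

```text
time: 14.05
tool_pos: [682.7, -79.0, 188.2]
tcp_rot: [-3.142, 0.0, 1.135]
contact_force: [-0.5, -0.1, -0.0]
grip_width: 91.6
finger_force: 0.0
0.0 91.6267105057194 [-0.49861663 -0.14348726 -0.04158817] [-0.23  0.68  1.07 -0.    1.4   0.21]
scene 377 s -50.3 111.0 x -30.0 32.0 plane [1.0000e-03 7.0000e-03 8.4006e+01]
side 436 s -48.5 113.8 x -35.4 31.2 plane [-2.0000e-03  8.0000e-03  8.4289e+01]
wrist 5769 s -41.1 112.3 x -29.3 31.6 plane [-0.    -0.    85.108]
```

View pics/wrist8.png

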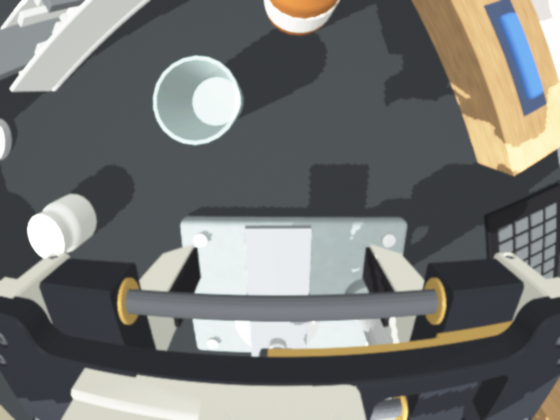

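Wrist view: the plaque lies flat and free, with its end at (278,228). The fitted plane is level and its extent along the stand's y is about -50 to +111 mm about the test axis. Now the lever.

```bash
python3 -m crank '[[[1,0,0,-4,0],[1,0,-1,-8,0],[0,-1.5,-3.5,-12,0],[0,-3.5,-6.5,-15,0],[0,-5.5,-10,-17,0],[0,-7.5,-13,-18,0],[0,-9,-16,-18,0],[0,-10.5,-17.5,-18,0],[0,-10.5,-17.5,-18,0],[0,-10.5,-17.5,-18,0]]]'
python3 - <<'E'
from h import *
o=bot.get_obs();T=tool(o);print(o['grip_width'],(T[:3,:3].T@(np.array([458,-251,330])-o['tool_pos'])).round(1))
E
```

```text
time: 15.2
tool_pos: [479.8, -101.0, 366.4]
tcp_rot: [3.142, -0.0, 1.134]
contact_force: [0.6, 0.1, -0.5]
grip_width: 32.5
finger_force: 0.0
32.4742218740821 [-145.1   43.7   36.4]
```

```bash
python3 -m crank '[[[0,-3,1,0,0],[0,-6,2,0,0],[0,-9,3,0,0],[0,-12,4,1,0],[0,-14.5,4.4,2.5,0],[0,-14.5,4.4,3.6,0],[0,-14.5,4.4,3.6,0],[0,-14.5,4.4,4.2,0],[0,-14.5,4.4,4.8,0],[0,-14.5,4.4,5.0,0]]]'
python3 - <<'E'
from h import *
o=bot.get_obs();print(o['grip_width'],o['contact_force'])
_,p,d=cap('scene');c=p[230:330,150:290];save('s9.png',cv2.resize(c,None,fx=4,fy=4))
E
```

```text
time: 16.2
tool_pos: [458.7, -249.9, 316.2]
tcp_rot: [-3.141, -0.0, 1.136]
contact_force: [0.1, 0.2, -0.2]
grip_width: 0.3
finger_force: 0.0
0.26702277107186945 [ 0.11320422  0.22315913 -0.19341929]
```

View pics/s9.png

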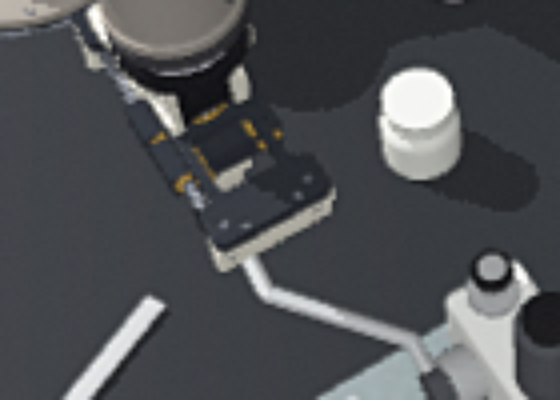

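The gripper is over the ball: the lever arm comes out from under it at crop (255,270). Now I'll press along the arc.

```bash
python3 -m crank '[[[0,0,-0.2,0.6,0],[0,0,-0.5,1.5,0],[0,0,-0.8,2.4,0],[0,0,-1.0,3.3,0],[0,0,-1.25,4.2,0],[0,0,-1.4,5.1,0],[0,0,-1.5,6.0,0],[0,0,-1.55,6.9,0],[0,0,-1.55,7.8,0],[0,0,-1.5,8.7,0]]]'
```

```text
time: 17.25
tool_pos: [443.8, -243.8, 229.8]
tcp_rot: [-3.14, 0.0, 1.135]
contact_force: [-6.0, 3.0, 7.1]
grip_width: 0.8
finger_force: 3.4
```

```bash
python3 -m crank '[[[0,0,0.3,0.4,0],[0,0,0.55,1.0,0],[0,0,0.75,1.7,0],[0,0,0.95,2.4,0],[0,0,1.15,3.1,0],[0,0,1.4,3.8,0],[0,0,1.6,4.4,0],[0,0,1.8,5.0,0],[0,0,2.0,5.4,0],[0,0,2.0,5.5,0]]]'
python3 - <<'E'
from h import *
for n in('scene','side'):
    _,p,d=cap(n);vv,uu=np.mgrid[0:420,0:560];m=d>0;q=world(n,np.c_[uu[m],vv[m]],d[m]);c=p[m].astype(int)
    k=(np.hypot(q[:,0]-458,q[:,1]+251)<40)&(q[:,2]<176)&(q[:,2]>125);t=q[k]
    print(n,len(t),t.min(0).round() if len(t) else '',t.max(0).round() if len(t) else '')
print(bot.get_obs()['finger_force'])
E
```

```text
time: 18.25
tool_pos: [462.6, -252.7, 175.1]
tcp_rot: [3.142, 0.0, 1.135]
contact_force: [-4.1, 2.0, 8.6]
grip_width: 0.1
finger_force: 3.9
scene 2 [ 451. -269.  163.] [ 453. -261.  169.]
side 83 [ 439. -263.  144.] [ 492. -232.  176.]
3.6378320306539536
```

```bash
python3 -m crank '[[[0,0,0.05,0.1,0],[0,0,0.1,0.2,0],[0,0,0.1,0.25,0],[0,0,0.1,0.3,0],[0,0,0.1,0.3,0],[0,0,0.1,0.3,0],[0,0,0.1,0.3,0],[0,0,0.1,0.3,0],[0,0,0.1,0.3,0],[0,0,0.1,0.3,0]]]'
```

```text
time: 19.35
tool_pos: [463.4, -253.0, 172.9]
tcp_rot: [3.141, 0.0, 1.135]
contact_force: [-5.3, 1.8, 11.4]
grip_width: 0.2
finger_force: 4.9
```

```bash
python3 -m crank '[[[0,0,0.0,0.1,0],[0,0,0.0,0.2,0],[0,0,0.0,0.2,0],[0,0,0.0,0.2,0],[0,0,0.0,0.2,0],[0,0,0.0,0.2,0],[0,0,0.0,0.2,0],[0,0,0.0,0.2,0],[0,0,0.0,0.2,0],[0,0,0.0,0.2,0]]]'
python3 - <<'E'
from h import *
o,p,d=cap('side');save('side10.png',cv2.resize(p[70:220,190:340],None,fx=4,fy=4))
E
```

```text
time: 20.35
tool_pos: [463.6, -253.1, 172.2]
tcp_rot: [3.14, 0.001, 1.135]
contact_force: [-7.9, 5.2, 20.5]
grip_width: 0.4
finger_force: 9.2
```

View pics/side10.png

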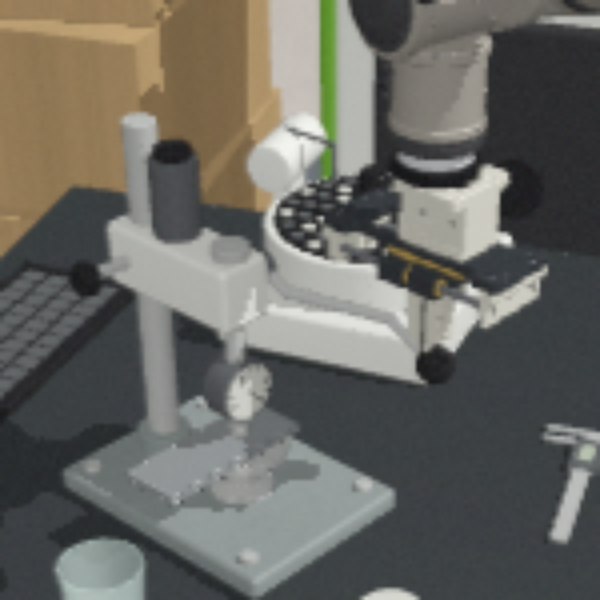

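The lever is down with its ball at (435,365), and the foot is pressing on the plaque at (240,435). Force rose from 11 to 20 N over 2 mm, so it is at its stop. I'll hold for two more seconds, then let it rise.

```bash
H='' && python3 -m crank '[[[0,0,0,0,0],[0,0,0,0,0],[0,0,0,0,0],[0,0,0,0,0],[0,0,0,0,0],[0,0,0,0,0],[0,0,0,0,0],[0,0,0,0,0],[0,0,0,0,0],[0,0,0,0,0]]]' && python3 -m crank '[[[0,0,0,0,0],[0,0,0,0,0],[0,0,0,0,0],[0,0,0,0,0],[0,0,0,0,0],[0,0,0,0,0],[0,0,0,0,0],[0,0,0,0,0],[0,0,0,0,0],[0,0,0,0,0]]]' && python3 -m crank '[[[0,0,-0.3,-1,0],[0,0,-0.8,-2.2,0],[0,0,-1.2,-3.5,0],[0,0,-1.7,-5,0],[0,0,-1.9,-6.5,0],[0,0,-2.1,-8,0],[0,0,-2.1,-9.5,0],[0,0,-1.9,-11,0],[0,0,-1.5,-12.5,0],[0,0,-1.0,-14,0]]]' && python3 -m crank '[[[0,0,-0.8,-15.5,0],[0,0,-0.6,-17,0],[0,0,-0.6,-19,0],[0,0,-0.6,-21,0],[0,0,-0.6,-22,0],[0,0,-0.6,-22,0],[0,0,-0.6,-22,0],[0,0,-0.6,-22,0],[0,0,-0.6,-22,0],[0,0,-0.6,-22,0]]]'
```

```text
time: 21.4
tool_pos: [463.6, -253.1, 172.2]
tcp_rot: [3.14, 0.001, 1.135]
contact_force: [-6.4, 4.6, 19.9]
grip_width: 0.3
finger_force: 9.2
time: 22.4
tool_pos: [463.6, -253.1, 172.2]
tcp_rot: [3.14, 0.001, 1.135]
contact_force: [-7.2, 4.5, 19.9]
grip_width: 0.1
finger_force: 9.2
time: 23.4
tool_pos: [454.8, -249.0, 310.3]
tcp_rot: [3.141, 0.0, 1.135]
contact_force: [0.6, -0.3, 0.3]
grip_width: 0.4
finger_force: 0.1
time: 24.4
tool_pos: [449.3, -246.5, 528.7]
tcp_rot: [-3.14, -0.0, 1.135]
contact_force: [-0.5, -0.3, -0.1]
grip_width: 0.5
finger_force: 0.0
```

```bash
python3 - <<'E'
from h import *
for n in('scene','side'):
    o,p,d=cap(n);vv,uu=np.mgrid[0:420,0:560];m=d>0;q=world(n,np.c_[uu[m],vv[m]],d[m],o)
    w=(q-[627,-198.5,0]);s=w[:,0]*.429+w[:,1]*.903;x=w[:,0]*.903-w[:,1]*.429
    k=(np.abs(x)<40)&(np.abs(s)<130)&(np.abs(q[:,2]-84.5)<4);t=q[k]
    c=np.linalg.lstsq(np.c_[s[k],x[k],np.ones(k.sum())],t[:,2],rcond=None)[0]
    print(n,k.sum(),'s',s[k].min().round(1),s[k].max().round(1),'x',x[k].min().round(1),x[k].max().round(1),'plane',c.round(3))
    k=(np.hypot(q[:,0]-458,q[:,1]+251)<30)&(q[:,2]<330)&(q[:,2]>200);t=q[k];print(' ball top',t[:,2].max(),len(t))
    k=(np.hypot(q[:,0]-577,q[:,1]-203)<110)&(q[:,2]>100)&(q[:,2]<200);print(' shorts',k.sum(),q[k].max(0).round(),q[k].min(0).round())
    save(n+'11.png',p)
print(bot.get_obs()['dq'].round(3))
E
```

```text
scene 388 s -50.2 110.8 x -30.0 32.2 plane [ 1.0000e-03 -1.0000e-03  8.4076e+01]
 ball top 315.21196588352785 185
 shorts 174 [598. 237. 119.] [484. 156. 100.]
side 423 s -49.6 113.9 x -33.2 34.0 plane [-2.0000e-03 -0.0000e+00  8.4494e+01]
 ball top 313.32972640506216 99
 shorts 157 [593. 236. 119.] [482. 161. 100.]
[ 0.001 -0.    -0.009 -0.     0.001 -0.002]
```

View pics/scene11.png

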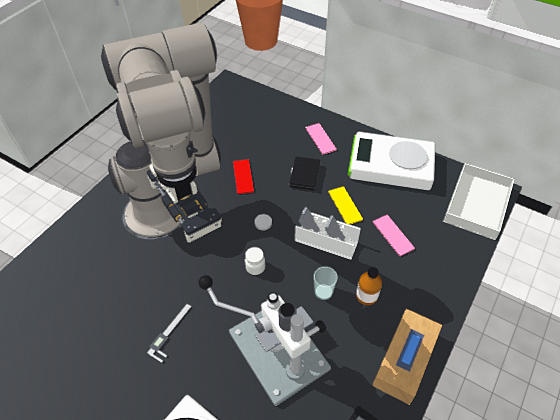

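The lever ball is back up at (205,283). The plaque is flat under the durometer at (270,340), and both short plaques are in the rack at (310,220) and (335,228). Nothing else has moved, so I'm handing the job in.

```bash
python3 -c "
from plant import bot
print(bot.close_job())"
```

```text
the job is handed in; nothing more can be done
None
```

The job is handed in, with no verdict shown: the long plaque lies flat and released under the durometer, the lever was held at its stop for over 2 s and is back up, and both short plaques and the bystanders look unmoved.

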